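Take the caddy display apart and dress the turntable with the persimmon incense box

ROBOT

A 6-joint arm with a two-finger parallel gripper is mounted at the origin on the work surface. World frame = base frame: x ahead of the robot, y to its left, z up, the work surface at z = 0. Lengths are in m, angles in rad, forces in N, time in s.
With the tool pointing down it reaches from about 0.275 to 0.825 m from the base axis. Payload 5.2 kg.
Tool frame: the origin (TCP) lies on the centre line of the jaws, within the pads' length; the fingertips stand 8 mm ahead of it and the grasp point (between the pads) lies 11 mm behind it (env.tcp_to_tips is the z of the fingertips in the tool frame, in m); z points along the fingers, y is the line along which they close (so a half turn about z gives the same grasp; the last joint's range is limited). The gripper opens to 93 mm and grips with 3 to 60 N. Pads are 15 mm wide; open, the fingers measure 128 mm over their backs; the gripper's body (75 mm by 188 mm) begins 65 mm behind the grasp point.
Start: joints at [1.132, 0.259, 1.535, -0, 1.348, -0.203], TCP at [0.128, 0.535, 0.227] pointing down, gripper open.
Joint ranges: [-3.14, 3.14], [-0.91, 2.08], [0.19, 2.58], [-1.22, 4.36], [0.22, 2.71], [-3.12, 3.12]. Speed limits (rad/s): [2.57, 2.57, 3.14, 3.14, 3.14, 3.14].

INTERFACE

Orientations are given as a unit quaternion [w, x, y, z].
In Python, from rig import sense, viewer, env gives the robot as it stands.
- The arm moves only by the tool send_rows, never from a script. Its argument "moves" is a list of rows, each a list of 4 numbers: the shift along the world's x, y, z in m, then the turn about the world's z in degrees. In form: [[x, y, z, turn], ...]. A call has exactly 8 rows; each row shifts and turns the commanded pose from where the row before left it; what a row does not reach is not made up. A row lasts 1/10 s, in which the tool goes at most 50 mm and 8.59 degrees, less where a joint would pass 70% of its speed; a pose out of reach is approached as far as the arm can. A call with a gripper value outside its range is refused whole. "gripper" is the opening, from 0 (shut) to 1 (fully open), set as the call begins (left out, the last holds). The fingers move at their own pace and stop on an object; "force" is the grip in N (left out, the last holds). Time passes only in rows, so rows that do not move let the fingers close, or fill a call up. It gives the time, the measured TCP pose, the force, the opening and the grip force at its end, in the units of the state.
- sense(): the state, without advancing time (a new reading comes with each control period).
- viewer.snapshot(name): name is "side" or "top"; returns (picture, depth): 384x512x3 uint8, red, green, blue; 384x512 float32, m along the optical axis (not along the pixel's ray), 0 where there is no reading.
- viewer.camera_params(name): a dict with "intrinsics" (3x3 intrinsics, pixels), "eye" and "attitude" of the camera in the world. Camera axes: x right, y up, looking along -z (the intrinsics and any distortion apply to the point x, -y, -z); pixel columns grow to the right and rows downward; lengths in m; the calibration is good to about 2 mm. A picture is of the moment at which its call begins. camera_params takes no time and is no camera call.
- env.job_done(): hands the job in; it is judged then, once.
The state is a dict: "clock": time; "q": joint angles; "dq": joint speeds; "joint_torque": joint torques, N m; "tool_pos": TCP position; "tool_rot": TCP orientation; "ft_force": force on the tool from outside, world axes, zero at the start; "torque": the same for the moment, N m; "width": finger opening in m; "finger_force": force on a finger pad.
Only numpy, scipy, OpenCV 4.12 (cv2) and the standard library are available. Lean on these libraries where they do the work, as an engineer would, in place of code of your own. Each camera call takes 0.05 s, during which the arm holds its last target. There are 200 camera calls.

TASK

Change the display for the autumn tea. Take the stacked caddy apart from the top: lay its ivory lid in the middle of the small white dish, then stand the open caddy in the middle of the round wooden tray, then move the bare wooden stand to the centre of the turntable, and last put the persimmon incense box in the middle of the stand. Set each thing down upright and gently, never tip the ceramics, and leave the whisk and the kettle lid where they are.

Things in the scene. Friction and masses are not known exactly. Their poses are not given: they have to be found in the camera images.
- ivory_lid_centre (a point): Ivory lid of the caddy, top of the stack, 24 mm tall: a plug 25 mm across, 5 mm high, loose in the caddy's mouth; a flat disc 39 mm across, 5 mm thick; a round upright knob 13 mm across, 14 mm tall. Point: on its axis half-way up (12 mm over the plug's underside, 2 mm over the disc's top; 48 mm above the caddy's point when on the caddy). z is its upright axis. 20 g.
- caddy_centre (a point): Tall brown ceramic tea caddy, round, 82 mm tall, middle of the stack, standing free on the wooden stand. Foot 44 mm across; straight body 60 mm across from 22 to 58 mm above the foot; then a shoulder and a neck 38 mm across with an open mouth 29 mm across. Point: on its axis half-way up (41 mm above the foot); z is its upright axis. 105 to 210 g.
- stand_centre (a point): Square wooden display stand, bottom of the stack, loose, 64 x 64 mm and 34 mm high: a flat top slab 12 mm thick (22 to 34 mm above the feet) on four short legs set in 3 mm; x and y lie along its sides. Point: its centre half-way up, 17 mm above the feet and 17 mm below the flat top. 160 g.
- incense_box_centre (a point): Pale grey-green celadon incense box shaped like a persimmon, closed, one piece, 60 mm across and 50 mm tall with a four-leaved calyx and small stem on top. Flat foot 42 mm across; sides upright and 60 mm across from 15 to 30 mm above the foot. Point: on its axis 25 mm above the foot; z is its upright axis. It starts on the shelf top. 77 to 154 g.
- lid_dish: Small round white porcelain dish, fixed, 84 mm across, for the ivory lid. Its flat inner floor, 70 mm across, is 5 mm above the shelf top and its rim 10 mm. Origin: centre of its underside on the shelf top.
- caddy_tray: Round light wooden tray, fixed, 116 mm across, for the caddy. Its flat inner floor, 100 mm across, is 6 mm above the shelf top and its rim 11 mm. Origin: centre of its underside on the shelf top.
- turntable_centre (a point): Centre of the top face of the round walnut turntable, 22 mm above the shelf top; the turntable is 220 mm across with a thin brass ring 105 mm across inlaid flush round its centre. It is switched off; its base is fixed and a firm friction keeps the top from turning lightly.
- whisk_centre (a point): Bystander: bamboo tea whisk, handle up, on its white ceramic whisk holder, one loose piece 112 mm tall and 60 mm across. The point is on its axis half-way up. To be left alone.
- kettle_lid_centre (a point): Bystander: dark cast-iron kettle lid 92 mm across with a bronze knob, loose on a fixed bamboo lid rest 34 mm high; the knob's top is 67 mm above the shelf top. The point is on its axis 16 mm above its underside. To be left alone.
Mind the look-alikes: they are no part of the job. Of the things shaped like the part that bears stand_centre, the wooden one is meant.

How it is judged:
By the outcome, as a careful person would: the job done as asked, in the order asked, and still so for the second after the job is handed in, with the robot touching nothing.
It also fails if it takes over 141 s, if anything falls off the work surface, if the arm or the gripper's body presses on something with over 40 N, if the wrist force passes 120 N, or if a joint passes its speed limit or range.

## Working session

There is one attempt and no reset: what is moved stays moved. The work goes in short steps, Python scripts to look and compute and a tool call to move; the robot and the scene stay as the last step left them, time stands still between calls to the robot, and variables do not carry over. Pictures are saved under pics/ and viewed, at most 14 in all, crops included, and the job is handed in when it is done.

Besides the shell and the picture viewer there is one more tool, called as name(argument=value, ...), one argument or row to a line, values as JSON. send_rows: Moves the arm, as the interface text tells. Its arguments: {"type":"object","properties":{"moves":{"type":"array","items":{"type":"array","items":{"type":"number"}}},"gripper":{"type":"number"},"force":{"type":"number"}},"required":["moves"]}

```bash
ls; mkdir -p pics
cat > h.py <<'E'
import numpy as np, cv2
from rig import sense, viewer, env
def snap(n,f):
    p,d=viewer.snapshot(n); cv2.imwrite('pics/'+f,p[:,:,::-1]); np.save('pics/'+f[:-4]+'.npy',d); return p,d
def cam(n):
    c=viewer.camera_params(n); return np.array(c['intrinsics']),np.array(c['eye']),c['attitude']
E
python3 - <<'E'
from h import *
for n in ('top','side'):
    snap(n,n+'0.png'); print(viewer.camera_params(n))
print(sense())
E
```

```text
pics
{'intrinsics': array([[479.3222997 ,   0.        , 249.97746969],
       [  0.        , 479.3222997 , 192.69159256],
       [  0.        ,   0.        ,   1.        ]]), 'eye': array([ 0.34237663, -0.0494813 ,  1.50146365]), 'attitude': array([ 0.70463484,  0.06540921, -0.06237483, -0.70379028])}
{'intrinsics': array([[372.30619605,   0.        , 257.90507318],
       [  0.        , 372.30619605, 187.4494445 ],
       [  0.        ,   0.        ,   1.        ]]), 'eye': array([ 0.51013872, -0.72791072,  0.91159102]), 'attitude': array([ 0.93633984,  0.3459806 , -0.01619596, -0.05747016])}
{'clock': 0.1, 'q': array([ 1.13222410e+00,  2.59259984e-01,  1.53595272e+00, -1.40020589e-05,
        1.34801860e+00, -2.02801813e-01]), 'dq': array([ 0.00046737, -0.00181641, -0.00223351, -0.00030071, -0.00045826,
        0.00208283]), 'joint_torque': array([ 1.67757353e-03, -4.38206542e+01, -2.84647053e+01,  7.18798628e-02,
        3.61181167e-02, -4.85921294e-05]), 'tool_pos': array([0.12825155, 0.53434652, 0.22591469]), 'tool_rot': array([-2.51788470e-04,  1.17610776e-01,  9.93059431e-01, -7.79709016e-04]), 'ft_force': array([ 0.83197113, -0.48730045, -0.27773198]), 'torque': array([-0.00032761, -0.07269049, -0.01403882]), 'finger_force': 0.0, 'width': 0.09277128785298042}
```

View pics/top0.png

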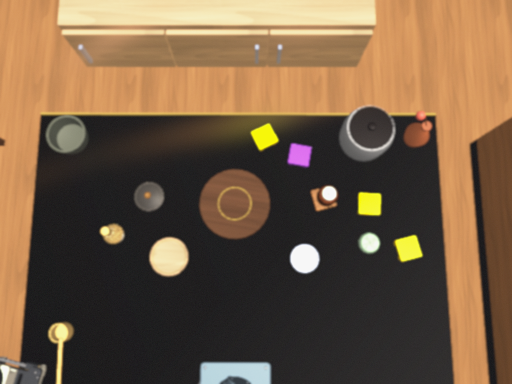

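View pics/side0.png

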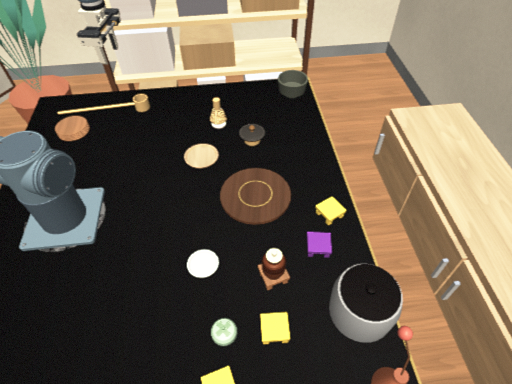

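The top view shows the stack at (325,198), dish (305,258), tray (169,256), turntable (235,204) and celadon box (369,243). The side view shows the stack at (274,268), dish (203,263), tray (201,155), turntable ring (256,194) and box (224,332).

Candidates for the stand, in the side view:
- brown wood under the caddy (273,275): **chosen**, as the wooden one
- purple (319,243)
- yellow (331,209), (275,327) and (217,378)

The box has no look-alike: the only pale green round thing is at (224,332). For the lid, the white dish (203,263) is too large, so it is the white knobbed top at (274,256).

```bash
cat >> h.py <<'E'
from scipy.spatial.transform import Rotation as R
def rays(n,uv):
    K,e,a=cam(n); a=np.array(a); r=R.from_quat(np.r_[a[1:],a[0]])
    uv=np.atleast_2d(uv).astype(float)
    d=np.c_[(uv[:,0]-K[0,2])/K[0,0],-(uv[:,1]-K[1,2])/K[1,1],-np.ones(len(uv))]
    return e,r.apply(d)
def onplane(n,uv,z):
    e,d=rays(n,uv); return e+d*((z-e[2])/d[:,2])[:,None]
def cloud(n,d):
    v,u=np.mgrid[:384,:512]; e,r=rays(n,np.c_[u.ravel(),v.ravel()])
    return (e+r*d.reshape(-1,1)).reshape(384,512,3)
def blob(mask,box):
    m=np.zeros(mask.shape,np.uint8); x0,y0,x1,y1=box; m[y0:y1,x0:x1]=mask[y0:y1,x0:x1]
    c=max(cv2.findContours(m,cv2.RETR_EXTERNAL,cv2.CHAIN_APPROX_NONE)[0],key=cv2.contourArea)
    return c[:,0,:]
def circ(n,c,z):
    P=onplane(n,c,z)[:,:2]; e=cv2.fitEllipse(P.astype(np.float32)*1000); return np.round(np.array(e[0]),1),np.round(e[1],1)
E
python3 - <<'E'
from h import *
I={n:cv2.imread(f'pics/{n}0.png') for n in('top','side')}
H={n:cv2.cvtColor(I[n],cv2.COLOR_BGR2HSV) for n in I}
D={n:np.load(f'pics/{n}0.npy') for n in I}
B={'top':dict(dish=(285,240,325,276,.010),tray=(145,232,195,280,.011),table=(195,165,275,243,.022),box=(355,230,383,256,.0225),lid=(318,183,340,203,.143)),
'side':dict(dish=(182,245,225,280,.010),tray=(180,140,222,170,.011),table=(216,165,295,225,.022),box=(208,315,240,350,.0225),lid=(262,246,287,266,.143))}
for n in I:
    P=cloud(n,D[n]); print(n,'shelf',np.median(P[300:330,120:170,2]))
    for k,(a,b,c,d,z) in B[n].items():
        h=H[n]; m=h[...,2]>(40 if k=='table' else 60)
        if k=='lid': m=(h[...,2]>150)&(h[...,1]<90)
        ct=blob(m.astype(np.uint8),(a,b,c,d)); 
        mk=np.zeros(m.shape,np.uint8); cv2.drawContours(mk,[ct],-1,1,-1)
        print(n,k,*circ(n,ct,z),'z50/95',np.percentile(P[mk>0][:,2],[10,50,95]).round(4),len(ct))
a=cv2.resize(I['top'][170:230,290:370],None,fx=5,fy=5,interpolation=2);b=cv2.resize(I['side'][240:300,240:320],None,fx=5,fy=5,interpolation=2)
c=cv2.resize(I['side'][305:365,185:265],None,fx=5,fy=5,interpolation=2)
cv2.imwrite('pics/crop.png',cv2.resize(np.vstack([np.hstack([a,b]),np.hstack([c,c*0])]),(800,600)))
E
```

```text
top shelf 0.0008146673264346482
top dish [ 410.8 -210.6] [93.2 94.4] z50/95 [-0.0002  0.0056  0.0132] 87
top tray [415.6 208.6] [123.2 124.4] z50/95 [0.0008 0.0068 0.0141] 114
top table [579.9   6.2] [225.9 226.8] z50/95 [0.016  0.0226 0.0283] 205
top box [ 457.5 -408.8] [65.9 69. ] z50/95 [0.0013 0.0383 0.0477] 63
top lid [ 590.5 -270.6] [41.6 42. ] z50/95 [0.102  0.121  0.1357] 41
side shelf 0.0001082396193017865
side dish [ 411.5 -209.6] [87.3 88.9] z50/95 [0.0011 0.0054 0.0113] 87
side tray [415.9 208.8] [119.4 122.4] z50/95 [0.0022 0.0067 0.0128] 87
side table [580.4   3.5] [220.  226.5] z50/95 [0.0192 0.0221 0.0252] 184
side box [ 458.7 -406. ] [61.4 65.2] z50/95 [0.0183 0.0392 0.0452] 78
side lid [ 593.2 -286.7] [37.7 38.3] z50/95 [0.1166 0.1208 0.1348] 43
```

View pics/crop.png

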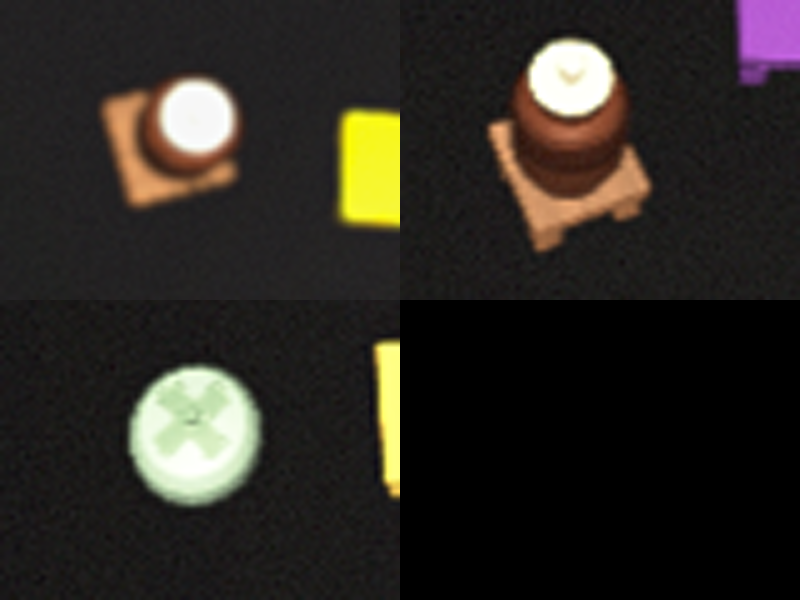

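The crop confirms it. The knobbed ivory lid is on the brown caddy on an orange-brown wooden stand, turned about 15°, and the celadon box has its calyx. The disc top at 0.121 fits the given heights, so I'll redo the lid on that plane and get the stand's yaw.

Run:
```python
from h import *
I={n:cv2.imread(f'pics/{n}0.png') for n in('top','side')}
H={n:cv2.cvtColor(I[n],cv2.COLOR_BGR2HSV) for n in I}
L={'top':(318,183,340,203),'side':(262,246,287,266)}
S={'top':(308,183,342,214),'side':(255,258,295,295)}
X={'top':(355,230,383,256),'side':(208,315,240,350)}
for n in I:
    h=H[n]; m=((h[...,2]>150)&(h[...,1]<90)).astype(np.uint8)
    print(n,'lid',*circ(n,blob(m,L[n]),.121))
    print(n,'box',*circ(n,blob((h[...,2]>90).astype(np.uint8),X[n]),.030))
    m=(h[...,2]>90).astype(np.uint8)
    m=((h[...,2]>110)&(h[...,1]>100)&(h[...,0]<25)).astype(np.uint8)
    P=onplane(n,blob(m,S[n]),.034)[:,:2]*1000
    print(n,'stand',cv2.minAreaRect(P.astype(np.float32)))
    c=cloud(n,np.load(f'pics/{n}0.npy')).reshape(-1,3)
    for nm,(x,y,r) in dict(pot=(.75,-.4,.12),whisk=(.46,.36,.07),klid=(.57,.27,.07)).items():
        q=c[(np.hypot(c[:,0]-x,c[:,1]-y)<r)&(c[:,2]>.03)]
        if len(q): print(nm,q.min(0).round(3),q.max(0).round(3))
q=sense()['tool_rot']; print(R.from_quat(np.r_[q[1:],q[0]]).as_matrix().round(3))
```

```text
top lid [ 594.5 -274.2] [42.2 42.7]
top box [ 456.7 -407.4] [63.6 65.1]
top stand ((595.5843505859375, -272.18499755859375), (69.08767700195312, 72.50145721435547), 14.56775188446045)
pot [ 0.711 -0.513  0.03 ] [ 0.86  -0.321  0.233]
whisk [0.457 0.352 0.03 ] [0.513 0.408 0.117]
klid [0.555 0.228 0.032] [0.64  0.317 0.074]
side lid [ 595.5 -274.1] [38.7 39.4]
side box [ 458.7 -408.5] [59.1 63.4]
side stand ((596.892333984375, -275.67498779296875), (66.21575927734375, 74.72119140625), 14.651983261108398)
pot [ 0.712 -0.512  0.03 ] [ 0.859 -0.33   0.224]
whisk [0.455 0.35  0.03 ] [0.511 0.392 0.115]
klid [0.554 0.225 0.034] [0.639 0.317 0.07 ]
[[-0.972  0.234 -0.001]
 [ 0.234  0.972 -0.001]
 [ 0.    -0.002 -1.   ]]
```

send_rows(
  moves=[
    [0.0195, -0.0337, 0, 1.2],
    [0.0195, -0.0337, 0, 1.2],
    [0.0195, -0.0337, 0, 1.2],
    [0.0195, -0.0337, 0, 1.2],
    [0.0195, -0.0337, 0, 1.2],
    [0.0195, -0.0337, 0, 1.2],
    [0.0195, -0.0337, 0, 1.2],
    [0.0195, -0.0337, 0, 1.2],
  ],
  gripper=0.45,
)

```text
clock: 0.9
tool_pos: [0.2847, 0.2637, 0.2265]
tool_rot: [-0.0, 0.034, 0.999, -0.0]
ft_force: [0.7, -0.2, 0.6]
width: 0.0418
finger_force: 0.0
```

send_rows(
  moves=[
    [0.0195, -0.0337, 0, 1.2],
    [0.0195, -0.0337, 0, 1.2],
    [0.0195, -0.0337, 0, 1.2],
    [0.0195, -0.0337, 0, 1.2],
    [0.0195, -0.0337, 0, 1.2],
    [0.0195, -0.0337, 0, 1.2],
    [0.0195, -0.0337, 0, 1.2],
    [0.0195, -0.0337, 0, 1.2],
  ],
)

```text
clock: 1.7
tool_pos: [0.4407, -0.0059, 0.2264]
tool_rot: [-0.0, -0.05, 0.999, 0.0]
ft_force: [0.9, -0.1, -0.6]
width: 0.042
finger_force: 0.0
```

send_rows(
  moves=[
    [0.0195, -0.0337, 0, 1.2],
    [0.0195, -0.0337, 0, 1.2],
    [0.0195, -0.0337, 0, 1.2],
    [0.0195, -0.0337, 0, 1.2],
    [0.0195, -0.0337, 0, 1.2],
    [0.0195, -0.0337, 0, 1.2],
    [0.0195, -0.0337, 0, 1.2],
    [0, 0, 0, 0],
  ],
)

```text
clock: 2.5
tool_pos: [0.5781, -0.2446, 0.2249]
tool_rot: [-0.0, -0.121, 0.993, -0.0]
ft_force: [0.6, -0.7, -0.5]
width: 0.0416
finger_force: 0.0
```

```bash
cat >> h.py <<'E'
def st():
    s=sense(); q=s['tool_rot']; m=R.from_quat(np.r_[q[1:],q[0]]).as_matrix()
    print('t',round(s['clock'],2),'pos',np.round(np.array(s['tool_pos'])*1000,1),'yaw',round(np.degrees(np.arctan2(m[1,1],m[0,1])),2),'tilt',m[:2,2].round(4),'w',round(s['width']*1000,1),'ff',s['finger_force'],'F',np.round(s['ft_force'],2),'q',np.round(s['q'],2))
E
python3 - <<'E'
from h import *
st(); p,d=snap('side','s1.png')
cv2.imwrite('pics/s1c.png',cv2.resize(p[160:310,180:380,::-1],None,fx=4,fy=4))
E
```

```text
t 2.5 pos [ 578.1 -244.6  224.9] yaw 103.93 tilt [-0.0007 -0.0008] w 41.6 ff 0.0 F [ 0.65 -0.66 -0.45] q [-0.58  0.4   1.34 -0.    1.4  -2.39]
```

View pics/s1c.png

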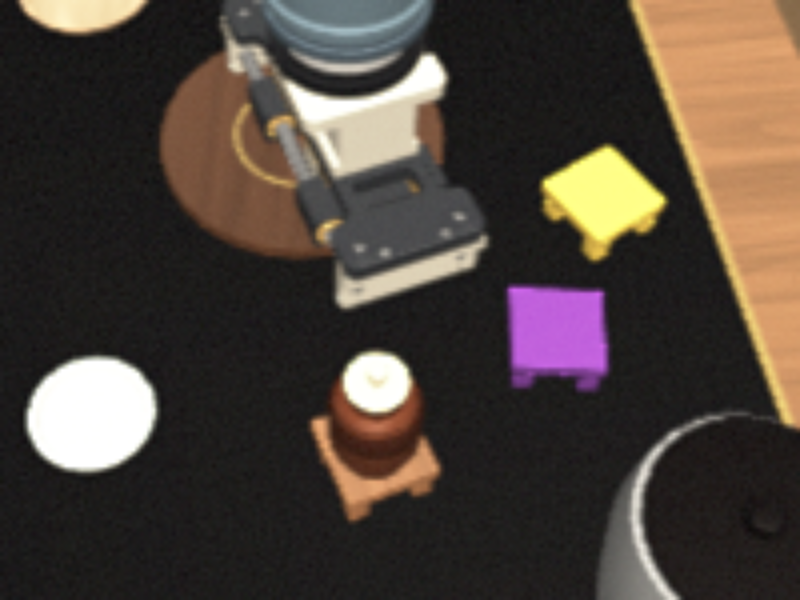

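The view shows the gripper short of the stack, with the lid at crop (377,380). The jaw line is along world y, which is what I need.

send_rows(
  moves=[
    [0.0085, -0.0148, 0, 0],
    [0.0085, -0.0148, 0, 0.6],
    [0, 0, -0.02, 0],
    [0, 0, -0.02, 0],
    [0, 0, -0.02, 0],
    [0, 0, -0.015, 0],
    [0, 0, 0, 0],
    [0, 0, 0, 0],
  ],
)

```text
clock: 3.35
tool_pos: [0.5937, -0.2689, 0.152]
tool_rot: [-0.0, -0.128, 0.992, 0.0]
ft_force: [-0.4, 0.1, 0.3]
width: 0.0416
finger_force: 0.0
```

Run:
```python
from h import *
st(); p,d=snap('side','s2.png')
cv2.imwrite('pics/s2c.png',cv2.resize(p[215:305,220:340,::-1],None,fx=6,fy=6,interpolation=2))
```

```text
t 3.35 pos [ 593.7 -268.9  152. ] yaw 104.72 tilt [-0.0005  0.0006] w 41.6 ff 0.0 F [-0.37  0.12  0.28] q [-0.6   0.49  1.37  0.    1.28 -2.42]
```

View pics/s2c.png

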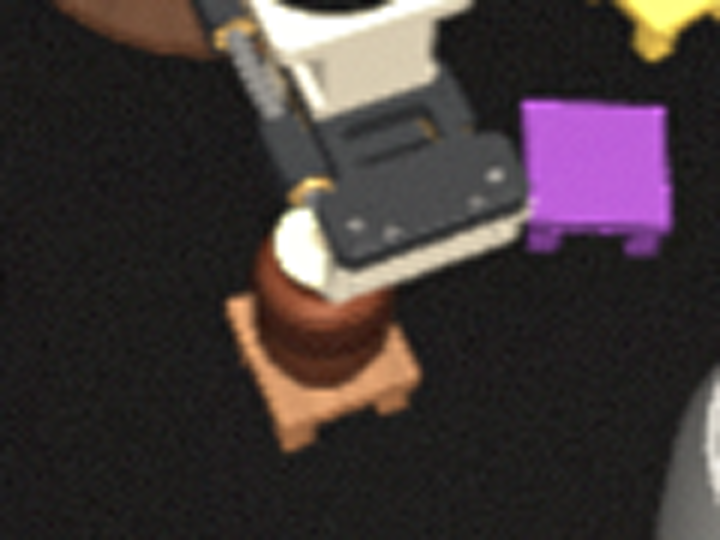

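```bash
cat >> h.py <<'E'
def proj(n,X):
    K,e,a=cam(n); a=np.array(a); p=R.from_quat(np.r_[a[1:],a[0]]).inv().apply(np.atleast_2d(X)-e)
    return np.c_[K[0,2]+K[0,0]*p[:,0]/-p[:,2], K[1,2]-K[1,1]*p[:,1]/-p[:,2]]
E
python3 - <<'E'
from h import *
p=np.array(sense()['tool_pos'])
print(((proj('side',[p,p+[0,0,.011],p+[0,0,.1],p+[.018,-.09,.08],[.595,-.274,.121]])-[220,215])*6).round())
c=cloud('side',np.load('pics/s2.npy'))
for u,v in [(430,190),(430,240),(350,270),(500,220),(350,230),(300,245),(300,190),(270,150)]: print(u,v,c[215+v//6,220+u//6].round(3))
E
```

```text
[[319. 189.]
 [320. 174.]
 [325.  41.]
 [415. 285.]
 [321. 240.]]
430 190 [ 0.616 -0.345  0.272]
430 240 [ 0.614 -0.36   0.264]
350 270 [ 0.587 -0.365  0.259]
500 220 [ 0.64  -0.353  0.261]
350 230 [ 0.588 -0.356  0.269]
300 245 [ 0.587 -0.273  0.121]
300 190 [ 0.577 -0.325  0.249]
270 150 [ 0.569 -0.311  0.25 ]
```

The view shows the gripper body at z≈0.26 hiding the fingers. The projected TCP falls over the lid at crop (320,190), so the alignment holds.

send_rows(
  moves=[
    [0.0012, -0.004, 0, 0],
    [0, 0, -0.008, 0],
    [0, 0, -0.007, 0],
    [0, 0, -0.0045, 0],
    [0, 0, 0, 0],
    [0, 0, 0, 0],
    [0, 0, 0, 0],
    [0, 0, 0, 0],
  ],
)

```text
clock: 4.2
tool_pos: [0.5953, -0.274, 0.1324]
tool_rot: [0.0, -0.128, 0.992, -0.0]
ft_force: [0.3, -0.2, -0.3]
width: 0.0419
finger_force: 0.0
```

send_rows(
  moves=[
    [0, 0, 0, 0],
    [0, 0, 0, 0],
    [0, 0, 0, 0],
    [0, 0, 0, 0],
    [0, 0, 0, 0],
    [0, 0, 0, 0],
    [0, 0, 0, 0],
    [0, 0, 0, 0],
  ],
  gripper=0,
  force=6,
)

```text
clock: 5.0
tool_pos: [0.5952, -0.2739, 0.1322]
tool_rot: [0.0, -0.128, 0.992, -0.0]
ft_force: [-0.4, 0.2, -0.0]
width: 0.0127
finger_force: 6.0
```

```bash
python3 -c "
from h import *
st()"
```

```text
t 5.0 pos [ 595.2 -273.9  132.2] yaw 104.69 tilt [ 0. -0.] w 12.7 ff 5.999964773654938 F [-0.4   0.18 -0.03] q [-0.6   0.51  1.39 -0.    1.24 -2.43]
```

send_rows(
  moves=[
    [0, 0, 0.006, 0],
    [0, 0, 0.012, 0],
    [0, 0, 0.02, 0],
    [-0.012, 0.004, 0.01, 0],
    [-0.025, 0.009, 0, 0],
    [-0.035, 0.012, 0, 0],
    [-0.035, 0.012, 0, 0],
    [-0.035, 0.012, 0, 0],
  ],
)

```text
clock: 5.8
tool_pos: [0.4512, -0.224, 0.1806]
tool_rot: [0.0, -0.128, 0.992, -0.0]
ft_force: [-1.3, -1.2, 0.3]
width: 0.0124
finger_force: 6.0
```

send_rows(
  moves=[
    [-0.025, 0.009, 0, 0],
    [-0.012, 0.004, -0.01, 0],
    [-0.005, 0.002, -0.02, 0],
    [0, 0, -0.03, 0],
    [0, 0, -0.03, 0],
    [0, 0, -0.025, 0],
    [0, 0, -0.015, 0],
    [0, 0, 0, 0],
  ],
)

```text
clock: 6.6
tool_pos: [0.4094, -0.2086, 0.0489]
tool_rot: [-0.001, -0.128, 0.992, 0.001]
ft_force: [0.2, 0.4, 0.8]
width: 0.0128
finger_force: 6.0
```

Run:
```python
from h import *
st(); p,d=snap('side','s3.png')
cv2.imwrite('pics/s3c.png',cv2.resize(p[205:305,140:300,::-1],None,fx=5,fy=5,interpolation=2))
```

```text
t 6.6 pos [ 409.4 -208.6   48.9] yaw 104.68 tilt [-0.003   0.0025] w 12.8 ff 5.999996066093445 F [0.24 0.41 0.83] q [-0.71  0.31  1.97 -0.    0.87 -2.54]
```

View pics/s3c.png

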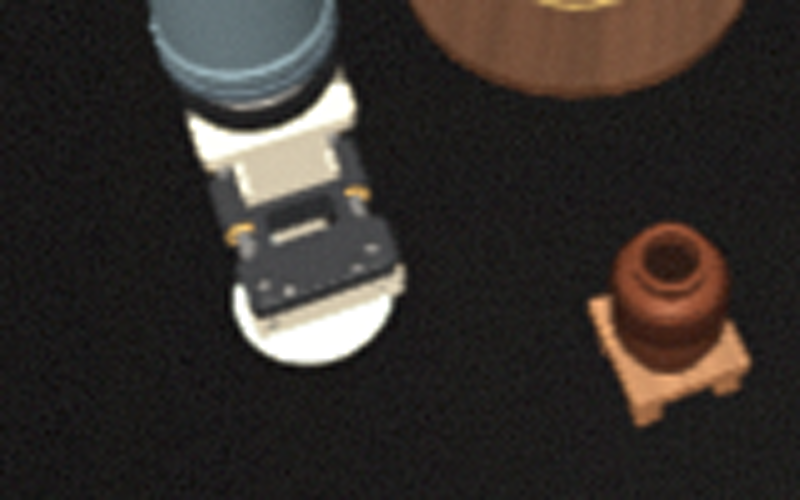

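The view shows the lid off and the open caddy still upright at crop (670,300). The gripper is over the dish at crop (310,320).

send_rows(
  moves=[
    [0.0015, -0.001, -0.006, 0],
    [0, 0, -0.006, 0],
    [0, 0, -0.004, 0],
    [0, 0, -0.003, 0],
    [0, 0, -0.002, 0],
    [0, 0, 0, 0],
    [0, 0, 0, 0],
    [0, 0, 0, 0],
  ],
)

```text
clock: 7.45
tool_pos: [0.4128, -0.211, 0.0293]
tool_rot: [0.0, -0.128, 0.992, -0.0]
ft_force: [0.6, 0.8, -0.4]
width: 0.0127
finger_force: 6.0
```

```bash
python3 -c "
from h import *
st()"
```

```text
t 7.45 pos [ 412.8 -211.    29.3] yaw 104.69 tilt [ 0.0002 -0.0002] w 12.7 ff 6.000032722949982 F [ 0.55  0.75 -0.44] q [-0.71  0.35  1.98 -0.    0.81 -2.54]
```

send_rows(
  moves=[
    [-0.0015, 0.001, -0.001, 0],
    [0, 0, -0.001, 0],
    [0, 0, -0.001, 0],
    [0, 0, 0, 0],
    [0, 0, 0, 0],
    [0, 0, 0, 0],
    [0, 0, 0, 0],
    [0, 0, 0, 0],
  ],
)

```text
clock: 8.25
tool_pos: [0.4111, -0.2098, 0.0261]
tool_rot: [-0.0, -0.128, 0.992, 0.0]
ft_force: [-1.4, 0.6, 1.3]
width: 0.0129
finger_force: 6.0
```

```bash
python3 -c "
from h import *
st()"
```

```text
t 8.25 pos [ 411.1 -209.8   26.1] yaw 104.69 tilt [-0.0001  0.0001] w 12.9 ff 6.000115871429443 F [-1.44  0.63  1.27] q [-0.71  0.35  1.99  0.    0.8  -2.54]
```

send_rows(
  moves=[
    [0, 0, 0, 0],
    [0, 0, 0, 0],
    [0, 0, 0, 0],
    [0, 0, 0, 0],
    [0, 0, 0.005, 0],
    [0, 0, 0.01, 0],
    [0, 0, 0.02, 0],
    [0, 0, 0.03, 0],
  ],
  gripper=0.4,
)

```text
clock: 9.05
tool_pos: [0.4103, -0.2092, 0.0915]
tool_rot: [-0.001, -0.128, 0.992, 0.001]
ft_force: [0.8, -0.0, -0.1]
width: 0.0369
finger_force: 0.0
```

send_rows(
  moves=[
    [0.005, -0.002, 0.035, 0],
    [0.015, -0.005, 0.035, 0],
    [0.03, -0.01, 0.03, 0],
    [0.03, -0.01, 0.02, 0],
    [0.03, -0.01, 0, 0],
    [0.02, -0.006, 0, 0],
    [0, 0, 0, 0],
    [0, 0, 0, 0],
  ],
  gripper=1,
)

```text
clock: 9.85
tool_pos: [0.5406, -0.2525, 0.2112]
tool_rot: [-0.0, -0.128, 0.992, 0.0]
ft_force: [0.3, 0.2, 0.4]
width: 0.0923
finger_force: 0.0
```

Run:
```python
from h import *
st(); 
p,d=snap('side','s4.png'); t,_=snap('top','t4.png')
h=cv2.cvtColor(p,cv2.COLOR_RGB2HSV)
# caddy body & stand in side view
z=np.zeros((300,240,3),np.uint8)
A=cv2.resize(p[230:305,170:310],None,fx=4,fy=4,interpolation=2); B=cv2.resize(t[170:280,270:360],(245,300),interpolation=2)
cv2.imwrite('pics/c4.png',np.hstack([A,B])[:,:,::-1])
```

```text
t 9.85 pos [ 540.6 -252.5  211.2] yaw 104.71 tilt [-0.0009  0.0005] w 92.3 ff 0.0 F [0.26 0.17 0.39] q [-0.62  0.35  1.44 -0.    1.35 -2.45]
```

View pics/c4.png

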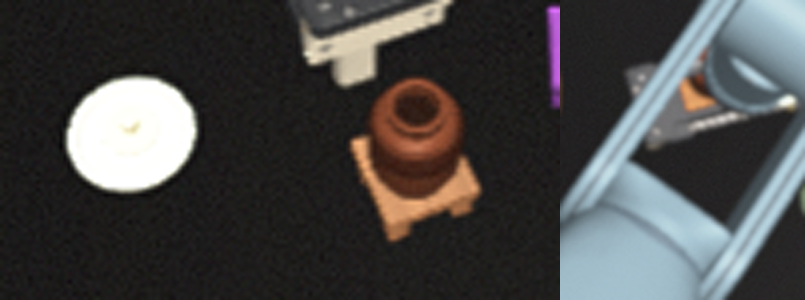

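The view shows the lid lying in the dish, with its knob at crop (128,127), and the caddy's mouth at crop (416,103).

Run:
```python
from h import *
p=cv2.imread('pics/s4.png'); h=cv2.cvtColor(p,cv2.COLOR_BGR2HSV)
c=cloud('side',np.load('pics/s4.npy'))
print('mouth guess',onplane('side',[(274,255.9)],.116)*1000,'knob',onplane('side',[(202,261.9)],.029)*1000)
# caddy body: cloud points with z .06-.092 -> circle fit r=30
m=(c[...,2]>.058)&(c[...,2]<.090)&(np.hypot(c[...,0]-.595,c[...,1]+.274)<.045)
q=c[m][:,:2]; A=np.c_[2*q,np.ones(len(q))]; s=np.linalg.lstsq(A,(q**2).sum(1),rcond=None)[0]
print('body',s[:2],np.sqrt(s[2]+s[:2]@s[:2]),len(q))
m=(c[...,2]>.108)&(c[...,2]<.122)&(np.hypot(c[...,0]-.595,c[...,1]+.274)<.03)
print('rim',c[m].mean(0),m.sum())
g=cv2.cvtColor(p,cv2.COLOR_BGR2GRAY)
print(circ('side',blob(((h[...,2]<75)).astype(np.uint8),(267,250,281,262)),.116))
```

```text
mouth guess [[ 596.29638036 -273.77294463  116.        ]] knob [[ 412.53034547 -218.25777981   29.        ]]
body [ 0.59449159 -0.27345909] 0.0296041967339807 138
rim [ 0.59408024 -0.2734754   0.11394324] 97
(array([ 594.4, -276.4]), array([17.8, 23.3]))
```

send_rows(
  moves=[
    [0.018, -0.007, 0, 0],
    [0.018, -0.007, 0, 0],
    [0.018, -0.007, 0, 0],
    [0, 0, -0.02, 0],
    [0, 0, -0.025, 0],
    [0, 0, -0.02, 0],
    [0, 0, 0, 0],
    [0, 0, 0, 0],
  ],
)

```text
clock: 10.75
tool_pos: [0.5946, -0.2738, 0.1467]
tool_rot: [-0.0, -0.128, 0.992, 0.0]
ft_force: [-0.9, 0.4, 0.6]
width: 0.0928
finger_force: 0.0
```

```bash
python3 -c "
from h import *
st()"
```

```text
t 10.75 pos [ 594.6 -273.8  146.7] yaw 104.67 tilt [-0.0004  0.0002] w 92.8 ff 0.0 F [-0.92  0.45  0.65] q [-0.6   0.5   1.37 -0.    1.27 -2.43]
```

send_rows(
  moves=[
    [0, 0, -0.02, 0],
    [0, 0, -0.02, 0],
    [0, 0, -0.02, 0],
    [0, 0, -0.015, 0],
    [0, 0, -0.008, 0],
    [0, 0, 0, 0],
    [0, 0, 0, 0],
    [0, 0, 0, 0],
  ],
)

```text
clock: 11.55
tool_pos: [0.5959, -0.2744, 0.0644]
tool_rot: [0.001, -0.128, 0.992, -0.001]
ft_force: [0.4, 1.1, 0.5]
width: 0.0927
finger_force: 0.0
```

send_rows(
  moves=[
    [0, 0, 0, 0],
    [0, 0, 0, 0],
    [0, 0, 0, 0],
    [0, 0, 0, 0],
    [0, 0, 0, 0],
    [0, 0, 0, 0],
    [0, 0, 0, 0],
    [0, 0, 0, 0],
  ],
  gripper=0.55,
  force=15,
)

```text
clock: 12.35
tool_pos: [0.5952, -0.2739, 0.0632]
tool_rot: [-0.0, -0.128, 0.992, -0.0]
ft_force: [0.2, -0.2, 1.2]
width: 0.0597
finger_force: 15.0
```

```bash
python3 -c "
from h import *
st()"
```

```text
t 12.35 pos [ 595.2 -273.9   63.2] yaw 104.69 tilt [ 0.     -0.0001] w 59.7 ff 15.000071144022513 F [ 0.17 -0.24  1.17] q [-0.6   0.58  1.46 -0.    1.1  -2.43]
```

send_rows(
  moves=[
    [0, 0, 0.004, 0],
    [0, 0, 0.01, 0],
    [0, 0, 0.018, 0],
    [0, 0, 0.02, 0],
    [0, 0, 0.015, 0],
    [-0.002, 0.005, 0.008, 0],
    [-0.0045, 0.012, 0.005, 0],
    [-0.0075, 0.02, 0, 0],
  ],
)

```text
clock: 13.15
tool_pos: [0.581, -0.2367, 0.1436]
tool_rot: [0.0, -0.127, 0.992, -0.0]
ft_force: [-0.1, 0.2, -2.1]
width: 0.0596
finger_force: 15.0
```

send_rows(
  moves=[
    [-0.01, 0.028, 0, 0],
    [-0.0125, 0.034, 0, 0],
    [-0.0135, 0.036, 0, 0],
    [-0.0135, 0.036, 0, 0],
    [-0.0135, 0.036, 0, 0],
    [-0.0135, 0.036, 0, 0],
    [-0.0135, 0.036, 0, 0],
    [-0.0135, 0.036, 0, 0],
  ],
)

```text
clock: 13.95
tool_pos: [0.4755, 0.0432, 0.1427]
tool_rot: [-0.001, -0.128, 0.992, 0.0]
ft_force: [0.3, 0.8, -1.6]
width: 0.0596
finger_force: 15.0
```

send_rows(
  moves=[
    [-0.0135, 0.036, 0, 0],
    [-0.0135, 0.036, 0, 0],
    [-0.0125, 0.034, 0, 0],
    [-0.01, 0.028, 0, 0],
    [-0.007, 0.02, 0, 0],
    [-0.005, 0.013, 0, 0],
    [-0.002, 0.005, 0, 0],
    [0, 0, 0, 0],
  ],
)

```text
clock: 14.75
tool_pos: [0.413, 0.2136, 0.1429]
tool_rot: [-0.0, -0.129, 0.992, -0.0]
ft_force: [-0.1, 0.5, -2.0]
width: 0.0593
finger_force: 15.0
```

Run:
```python
from h import *
st(); p,d=snap('side','s5.png')
cv2.imwrite('pics/s5c.png',cv2.resize(p[70:220,110:310,::-1],None,fx=4,fy=4,interpolation=2))
```

```text
t 14.75 pos [413.  213.6 142.9] yaw 104.79 tilt [-0.0009 -0.0002] w 59.3 ff 14.99994131017047 F [-0.11  0.51 -1.99] q [ 0.24  0.19  1.85 -0.    1.11 -1.59]
```

View pics/s5c.png

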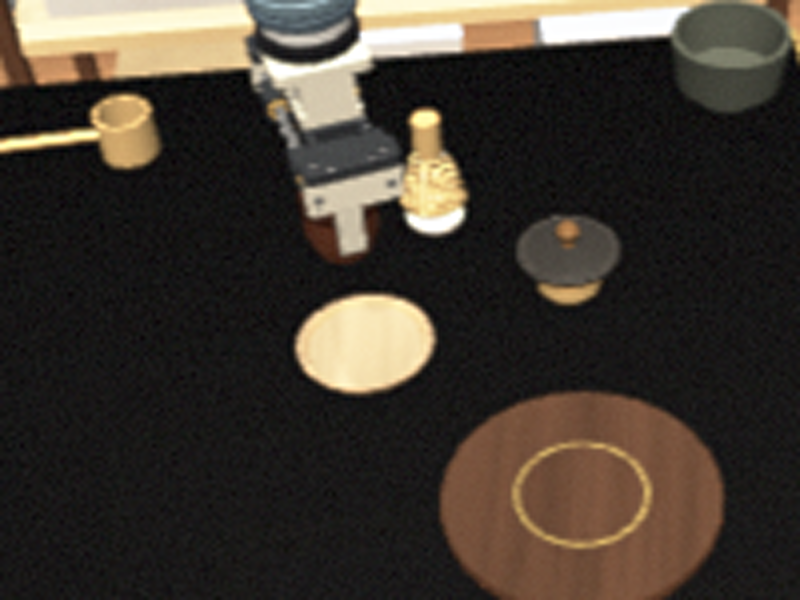

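The view shows the caddy held upright above and behind the tray at crop (365,343), with the whisk at (433,180) clear of it.

send_rows(
  moves=[
    [0.0015, -0.0025, -0.005, 0],
    [0.0015, -0.0025, -0.015, 0],
    [0, 0, -0.02, 0],
    [0, 0, -0.02, 0],
    [0, 0, -0.015, 0],
    [0, 0, -0.01, 0],
    [0, 0, -0.005, 0],
    [0, 0, 0, 0],
  ],
)

```text
clock: 15.6
tool_pos: [0.4171, 0.2076, 0.0527]
tool_rot: [-0.001, -0.127, 0.992, -0.0]
ft_force: [0.8, 0.6, -1.2]
width: 0.0594
finger_force: 15.0
```

```bash
python3 -c "
from h import *
st()"
```

```text
t 15.6 pos [417.1 207.6  52.7] yaw 104.65 tilt [-0.001  -0.0003] w 59.4 ff 14.99991751766629 F [ 0.76  0.58 -1.19] q [ 0.22  0.31  1.95 -0.    0.88 -1.6 ]
```

send_rows(
  moves=[
    [-0.001, 0.001, -0.006, 0],
    [0, 0, -0.005, 0],
    [0, 0, -0.003, 0],
    [0, 0, -0.0015, 0],
    [0, 0, -0.001, 0],
    [0, 0, -0.0005, 0],
    [0, 0, 0, 0],
    [0, 0, 0, 0],
  ],
)

```text
clock: 16.4
tool_pos: [0.4163, 0.2091, 0.0363]
tool_rot: [0.0, -0.128, 0.992, 0.0]
ft_force: [0.4, -0.5, -1.4]
width: 0.0597
finger_force: 15.0
```

```bash
python3 -c "
from h import *
st()"
```

```text
t 16.4 pos [416.3 209.1  36.3] yaw 104.69 tilt [0.0002 0.    ] w 59.7 ff 14.999746971502645 F [ 0.38 -0.54 -1.35] q [ 0.23  0.34  1.97 -0.    0.83 -1.6 ]
```

send_rows(
  moves=[
    [0, 0, -0.0005, 0],
    [0, 0, -0.0005, 0],
    [0, 0, -0.0005, 0],
    [0, 0, 0, 0],
    [0, 0, 0, 0],
    [0, 0, 0, 0],
    [0, 0, 0, 0],
    [0, 0, 0, 0],
  ],
)

```text
clock: 17.2
tool_pos: [0.4163, 0.2091, 0.0351]
tool_rot: [0.0, -0.128, 0.992, 0.0]
ft_force: [-1.7, -0.7, 5.8]
width: 0.0599
finger_force: 15.0
```

send_rows(
  moves=[
    [0, 0, 0, 0],
    [0, 0, 0, 0],
    [0, 0, 0, 0],
    [0, 0, 0, 0],
    [0, 0, 0, 0],
    [0, 0, 0.01, 0],
    [0, 0, 0.02, 0],
    [0, 0, 0.03, 0],
  ],
  gripper=1,
)

```text
clock: 18.0
tool_pos: [0.415, 0.2088, 0.0947]
tool_rot: [-0.002, -0.128, 0.992, -0.0]
ft_force: [0.9, -0.7, 0.6]
width: 0.0928
finger_force: 0.0
```

send_rows(
  moves=[
    [0, 0, 0.03, 0],
    [0, 0, 0.03, 0],
    [0, 0, 0.03, 0],
    [0.005, -0.013, 0.01, 0],
    [0.01, -0.027, 0, 0],
    [0.0155, -0.042, 0, 0],
    [0.0155, -0.042, 0, 0],
    [0.0155, -0.042, 0, 0],
  ],
)

```text
clock: 18.8
tool_pos: [0.478, 0.0417, 0.1957]
tool_rot: [0.001, -0.128, 0.992, -0.0]
ft_force: [-0.3, 0.9, -0.3]
width: 0.0931
finger_force: 0.0
```

send_rows(
  moves=[
    [0.0155, -0.042, 0, 0],
    [0.0155, -0.042, 0, 0],
    [0.0155, -0.042, 0, 0],
    [0.0155, -0.042, 0, 0],
    [0.0155, -0.042, 0, 0],
    [0.0155, -0.042, 0, 0],
    [0.01, -0.027, 0, 0],
    [0, 0, 0, 0],
  ],
)

```text
clock: 19.6
tool_pos: [0.5812, -0.24, 0.1947]
tool_rot: [0.0, -0.126, 0.992, -0.001]
ft_force: [0.2, 0.0, 0.3]
width: 0.093
finger_force: 0.0
```

Run:
```python
from h import *
st(); p,d=snap('side','s6.png'); b=p[:,:,::-1]
h=cv2.cvtColor(np.ascontiguousarray(b),cv2.COLOR_BGR2HSV); c=cloud('side',d)
m=((c[...,2]>.03)&(c[...,2]<.039)&(np.hypot(c[...,0]-.595,c[...,1]+.274)<.05))
m=((h[...,2]>110)&(h[...,1]>100)&(h[...,0]<25)&(c[...,2]>.028)&(c[...,2]<.045)).astype(np.uint8)
ct=blob(m,(250,255,300,300)); P=onplane('side',ct,.034)[:,:2]*1000
print('stand',cv2.minAreaRect(P.astype(np.float32)),cv2.contourArea(P.astype(np.float32)))
M=c[(m>0)]; M=M[np.hypot(M[:,0]-.595,M[:,1]+.274)<.05]; print(M.mean(0))
mm=(c[...,2]>.045)&(c[...,2]<.062)&(np.hypot(c[...,0]-.416,c[...,1]-.209)<.045)
q=c[mm][:,:2]
if len(q)>10:
    s=np.linalg.lstsq(np.c_[2*q,np.ones(len(q))],(q**2).sum(1),rcond=None)[0]; print('caddy',s[:2],np.sqrt(s[2]+s[:2]@s[:2]))
mm=(np.hypot(c[...,0]-.416,c[...,1]-.209)<.045); print('caddy top z',np.percentile(c[mm][:,2],[95,99]))
A=cv2.resize(b[225:300,180:310],None,fx=3,fy=3,interpolation=2);B=cv2.resize(b[110:185,180:310],None,fx=3,fy=3,interpolation=2)
cv2.imwrite('pics/c6.png',np.hstack([A,B]))
```

```text
t 19.6 pos [ 581.2 -240.   194.7] yaw 104.48 tilt [ 0.0006 -0.0015] w 93.0 ff 0.0 F [0.16 0.04 0.31] q [-0.57  0.42  1.38 -0.    1.34 -2.39]
stand ((595.447998046875, -271.84234619140625), (64.3089370727539, 65.91996002197266), 15.036376953125) 3923.4985863682814
[ 0.59559481 -0.27225941  0.03383523]
caddy [0.41470353 0.2086266 ] 0.028983423117390956
caddy top z [0.08650743 0.08993632]
```

View pics/c6.png

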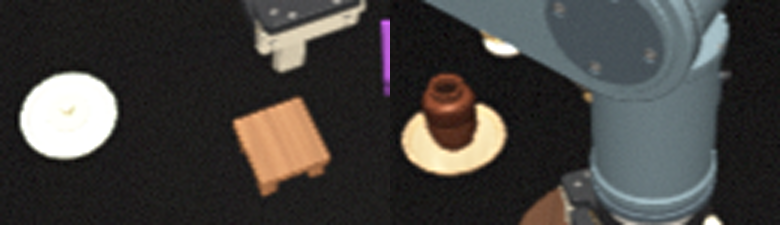

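The view shows the stand bare at crop (282,145), the caddy standing on the tray at (450,110), and the lid still in the dish at (68,113).

send_rows(
  moves=[
    [0.005, -0.0125, 0, 0],
    [0.005, -0.0125, 0, 0],
    [0.0045, -0.0115, -0.01, 0],
    [0, 0, -0.03, 0],
    [0, 0, -0.04, 0],
    [0, 0, -0.04, 0],
    [0, 0, -0.025, 0],
    [0, 0, 0, 0],
  ],
)

```text
clock: 20.45
tool_pos: [0.5923, -0.2706, 0.0445]
tool_rot: [-0.004, -0.128, 0.992, 0.003]
ft_force: [-0.4, 1.1, -0.3]
width: 0.0931
finger_force: 0.0
```

```bash
python3 -c "
from h import *
st()"
```

```text
t 20.45 pos [ 592.3 -270.6   44.5] yaw 104.7 tilt [-0.0078  0.0052] w 93.1 ff 0.0 F [-0.36  1.05 -0.26] q [-0.6   0.6   1.48 -0.    1.07 -2.43]
```

send_rows(
  moves=[
    [0, 0, -0.012, 0],
    [0, 0, -0.01, 0],
    [0, 0, -0.006, 0],
    [0, 0, -0.002, 0],
    [0, 0, 0, 0],
    [0, 0, 0, 0],
    [0, 0, 0, 0],
    [0, 0, 0, 0],
  ],
)

```text
clock: 21.25
tool_pos: [0.5954, -0.2725, 0.0201]
tool_rot: [0.0, -0.128, 0.992, -0.0]
ft_force: [0.1, -0.1, -0.1]
width: 0.0928
finger_force: 0.0
```

send_rows(
  moves=[
    [0, 0, 0, 0],
    [0, 0, 0, 0],
    [0, 0, 0, 0],
    [0, 0, 0, 0],
    [0, 0, 0, 0],
    [0, 0, 0, 0],
    [0, 0, 0, 0],
    [0, 0, 0, 0],
  ],
  gripper=0.6,
  force=18,
)

```text
clock: 22.05
tool_pos: [0.5951, -0.2723, 0.0196]
tool_rot: [-0.0, -0.128, 0.992, 0.0]
ft_force: [-0.3, 0.9, 0.3]
width: 0.0639
finger_force: 18.0
```

```bash
python3 -c "
from h import *
st()"
```

```text
t 22.05 pos [ 595.1 -272.3   19.6] yaw 104.69 tilt [-0.0001  0.0002] w 63.9 ff 17.99752503633499 F [-0.3   0.94  0.28] q [-0.6   0.63  1.5   0.    1.02 -2.43]
```

send_rows(
  moves=[
    [0, 0, 0.004, 0],
    [0, 0, 0.01, 0],
    [0, 0, 0.018, 0],
    [0, 0, 0.02, 0],
    [0, 0, 0.02, 0],
    [-0.0005, 0.008, 0.008, 0],
    [-0.001, 0.018, 0, 0],
    [-0.002, 0.028, 0, 0],
  ],
)

```text
clock: 22.85
tool_pos: [0.5912, -0.2177, 0.0992]
tool_rot: [-0.0, -0.127, 0.992, 0.0]
ft_force: [0.5, 0.9, -2.4]
width: 0.0638
finger_force: 18.0
```

Run:
```python
from h import *
st()
for n,b in (('top',(213,182,258,226)),('side',(234,177,278,211))):
    i=cv2.imread(f'pics/{n}0.png'); h=cv2.cvtColor(i,cv2.COLOR_BGR2HSV).astype(int)
    roi=h[b[1]:b[3],b[0]:b[2]]; 
    for th in (110,125,140):
        m=((h[...,2]>th)&(h[...,0]>14)).astype(np.uint8)
        print(n,th,circ(n,blob(m,b),.022))
    for th in (35,45,55):
        bb=(195,165,275,243) if n=='top' else (216,165,295,225)
        print('outer',th,circ(n,blob((h[...,2]>th).astype(np.uint8),bb),.022))
```

```text
t 22.85 pos [ 591.2 -217.7   99.2] yaw 104.59 tilt [-0.0001  0.0001] w 63.8 ff 17.996431589126587 F [ 0.5   0.86 -2.45] q [-0.53  0.5   1.5   0.    1.14 -2.36]
top 110 (array([580.3,   6.2]), array([109.2, 110.3]))
top 125 (array([580.3,   6.2]), array([109.2, 110.3]))
top 140 (array([580.3,   6.2]), array([109. , 110.1]))
outer 35 (array([580.1,   5.9]), array([228.7, 229.9]))
outer 45 (array([579.9,   6. ]), array([224.8, 225.2]))
outer 55 (array([580. ,   6.1]), array([222.5, 222.9]))
side 110 (array([580.9,   7.9]), array([105.8, 106.9]))
side 125 (array([580.9,   7.9]), array([105.8, 106.9]))
side 140 (array([580.9,   7.7]), array([104.4, 106.9]))
outer 35 (array([580.2,   3.5]), array([220.9, 227.8]))
outer 45 (array([580.3,   3.2]), array([219.6, 225.5]))
outer 55 (array([580.1,   3.5]), array([218.3, 224. ]))
```

send_rows(
  moves=[
    [-0.0017, 0.034, 0, 0],
    [-0.0017, 0.034, 0, 0],
    [-0.0017, 0.034, 0, 0],
    [-0.0017, 0.034, 0, 0],
    [-0.0017, 0.034, 0, 0],
    [-0.0014, 0.028, 0, 0],
    [-0.0009, 0.018, -0.005, 0],
    [-0.0004, 0.009, -0.01, 0],
  ],
)

```text
clock: 23.65
tool_pos: [0.5793, 0.0097, 0.0841]
tool_rot: [-0.0, -0.129, 0.992, 0.0]
ft_force: [-0.1, 0.5, -1.7]
width: 0.0638
finger_force: 18.0
```

send_rows(
  moves=[
    [0, 0, -0.015, 0],
    [0, 0, -0.012, 0],
    [0, 0, -0.007, 0],
    [0, 0, -0.003, 0],
    [0, 0, 0, 0],
    [0, 0, 0, 0],
    [0, 0, 0, 0],
    [0, 0, 0, 0],
  ],
)

```text
clock: 24.45
tool_pos: [0.5808, 0.0064, 0.0482]
tool_rot: [0.0, -0.128, 0.992, -0.0]
ft_force: [0.0, -0.4, -1.6]
width: 0.0639
finger_force: 18.0
```

Run:
```python
from h import *
st()
```

```text
t 24.45 pos [580.8   6.4  48.2] yaw 104.68 tilt [ 0.001  -0.0002] w 63.9 ff 17.99718350172043 F [ 0.04 -0.43 -1.55] q [-0.18  0.49  1.68  0.    0.98 -2.01]
```

Contact is expected at a TCP z of about 0.0418.

send_rows(
  moves=[
    [0, 0, -0.002, 0],
    [0, 0, -0.002, 0],
    [0, 0, -0.001, 0],
    [0, 0, -0.0005, 0],
    [0, 0, 0, 0],
    [0, 0, 0, 0],
    [0, 0, 0, 0],
    [0, 0, 0, 0],
  ],
)

```text
clock: 25.25
tool_pos: [0.5805, 0.0066, 0.0422]
tool_rot: [0.0, -0.128, 0.992, -0.0]
ft_force: [-0.2, -0.5, -1.8]
width: 0.0637
finger_force: 18.0
```

send_rows(
  moves=[
    [0, 0, -0.0005, 0],
    [0, 0, -0.0005, 0],
    [0, 0, 0, 0],
    [0, 0, 0, 0],
    [0, 0, 0, 0],
    [0, 0, 0, 0],
    [0, 0, 0, 0],
    [0, 0, 0, 0],
  ],
)

```text
clock: 26.05
tool_pos: [0.5806, 0.0066, 0.0416]
tool_rot: [0.0, -0.128, 0.992, -0.0]
ft_force: [-1.5, -0.3, 6.9]
width: 0.0636
finger_force: 18.0
```

send_rows(
  moves=[
    [0, 0, 0, 0],
    [0, 0, 0, 0],
    [0, 0, 0, 0],
    [0, 0, 0, 0],
    [0, 0, 0.005, 0],
    [0, 0, 0.015, 0],
    [0, 0, 0.025, 0],
    [0, 0, 0.035, 0],
  ],
  gripper=1,
)

```text
clock: 26.85
tool_pos: [0.5792, 0.0068, 0.1207]
tool_rot: [-0.002, -0.128, 0.992, 0.001]
ft_force: [1.5, -0.5, 1.0]
width: 0.0933
finger_force: 0.0
```

send_rows(
  moves=[
    [-0.004, -0.014, 0.03, 0],
    [-0.008, -0.028, 0.01, 0],
    [-0.012, -0.04, 0, 0],
    [-0.012, -0.04, 0, 0],
    [-0.012, -0.04, 0, 0],
    [-0.012, -0.04, 0, 0],
    [-0.012, -0.04, 0, 0],
    [-0.012, -0.04, 0, 0],
  ],
)

```text
clock: 27.65
tool_pos: [0.4958, -0.277, 0.1617]
tool_rot: [0.0, -0.128, 0.992, -0.0]
ft_force: [-0.2, -0.6, 0.2]
width: 0.0931
finger_force: 0.0
```

send_rows(
  moves=[
    [-0.012, -0.04, 0, 0],
    [-0.012, -0.04, 0, 0],
    [-0.008, -0.028, 0, 0],
    [-0.003, -0.01, 0, 0],
    [0, 0, 0, 0],
    [0, 0, 0, 0],
    [0, 0, 0, 0],
    [0, 0, 0, 0],
  ],
)

```text
clock: 28.45
tool_pos: [0.4621, -0.3919, 0.1613]
tool_rot: [0.0, -0.129, 0.992, 0.0]
ft_force: [0.6, 0.1, 0.2]
width: 0.093
finger_force: 0.0
```

Run:
```python
from h import *
st(); p,d=snap('side','s7.png'); b=np.ascontiguousarray(p[:,:,::-1])
h=cv2.cvtColor(b,cv2.COLOR_BGR2HSV); c=cloud('side',d)
m=((h[...,2]>110)&(h[...,1]>70)&(h[...,0]<25)&(c[...,2]>.048)&(c[...,2]<.065)).astype(np.uint8)
P=onplane('side',blob(m,(225,165,290,215)),.056)[:,:2]*1000
print('stand',cv2.minAreaRect(P.astype(np.float32)))
print('box',circ('side',blob((h[...,2]>90).astype(np.uint8),(208,315,240,350)),.03))
m=((h[...,2]>140)&(h[...,0]>14)).astype(np.uint8)
print('ring',circ('side',blob(m,(234,177,278,211)),.022))
cv2.imwrite('pics/c7.png',cv2.resize(b[90:384,130:370],None,fx=2,fy=2,interpolation=2))
```

```text
t 28.45 pos [ 462.1 -391.9  161.3] yaw 104.8 tilt [0.0001 0.0003] w 93.0 ff 0.0 F [0.57 0.11 0.17] q [-0.89  0.41  1.49  0.    1.25 -2.72]
stand ((581.2660522460938, 3.262645721435547), (65.4859848022461, 68.1726303100586), 16.975723266601562)
box (array([ 462.1, -412.8]), array([48.8, 73.7]))
ring (array([579.4,   8.9]), array([102.6, 106.2]))
```

View pics/c7.png

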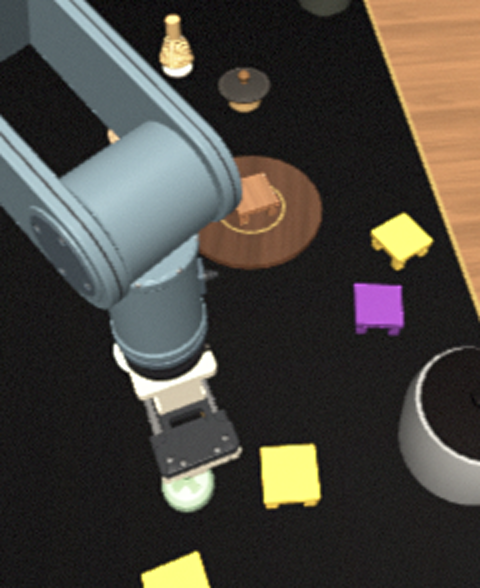

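The view shows the stand on the turntable inside the ring at crop (256,197), partly hidden by the arm. The box is at crop (188,487), with yellow stands at (290,475) and (175,570) nearby, so I'm checking finger clearance against those.

Run:
```python
from h import *
i=cv2.imread('pics/top0.png'); h=cv2.cvtColor(i,cv2.COLOR_BGR2HSV)
m=((h[...,0]>20)&(h[...,0]<38)&(h[...,1]>150)&(h[...,2]>120)).astype(np.uint8)
for b in ((350,185,390,222),(390,230,430,266)):
    r=cv2.minAreaRect((onplane('top',blob(m,b),.034)[:,:2]*1000).astype(np.float32)); print(r); 
    P=cv2.boxPoints(r)-[457.7,-408]; 
    for yaw in (104.7,90,75,60):
        a=np.radians(yaw); print(yaw,(P@[np.cos(a),np.sin(a)]).round(),(P@[-np.sin(a),np.cos(a)]).round())
```

```text
((577.158935546875, -412.9390563964844), (71.34278106689453, 71.72166442871094), 87.2770004272461)
104.7 [-58. -80. -12.  10.] [ -69. -138. -159.  -91.]
90 [-39. -42.  29.  32.] [ -82. -154. -157.  -85.]
75 [-16.  -1.  69.  53.] [ -89. -159. -144.  -74.]
60 [  7.  40. 104.  71.] [ -90. -154. -121.  -58.]
((440.3643493652344, -523.9210815429688), (70.83204650878906, 72.75314331054688), 14.604437828063965)
104.7 [ -71. -144. -144.  -71.] [82. 82. 11. 11.]
90 [ -90. -160. -142.  -72.] [ 61.  42. -26.  -8.]
75 [-102. -166. -131.  -67.] [ 36.  -0. -62. -26.]
60 [-108. -160. -110.  -58.] [  8. -43. -94. -43.]
```

send_rows(
  moves=[
    [-0.0022, -0.0082, 0, 0],
    [-0.0022, -0.0081, 0, 0],
    [0, 0, -0.02, 0],
    [0, 0, -0.03, 0],
    [0, 0, -0.03, 0],
    [0, 0, -0.01, 0],
    [0, 0, 0, 0],
    [0, 0, 0, 0],
  ],
  gripper=0.88,
)

```text
clock: 29.3
tool_pos: [0.4575, -0.4106, 0.0722]
tool_rot: [0.0, -0.128, 0.992, -0.001]
ft_force: [0.2, -0.1, -0.4]
width: 0.0818
finger_force: 0.0
```

Run:
```python
from h import *
st()
```

```text
t 29.3 pos [ 457.5 -410.6   72.2] yaw 104.68 tilt [ 0.0009 -0.0012] w 81.8 ff 0.0 F [ 0.19 -0.13 -0.45] q [-0.91  0.51  1.57 -0.    1.07 -2.74]
```

send_rows(
  moves=[
    [0, 0.0015, -0.015, 0],
    [0, 0, -0.015, 0],
    [0, 0, -0.012, 0],
    [0, 0, -0.01, 0],
    [0, 0, -0.005, 0],
    [0, 0, 0, 0],
    [0, 0, 0, 0],
    [0, 0, 0, 0],
  ],
)

```text
clock: 30.1
tool_pos: [0.4574, -0.4086, 0.0148]
tool_rot: [0.0, -0.128, 0.992, -0.0]
ft_force: [0.8, -0.4, -1.2]
width: 0.0822
finger_force: 0.0
```

send_rows(
  moves=[
    [0, 0, 0, 0],
    [0, 0, 0, 0],
    [0, 0, 0, 0],
    [0, 0, 0, 0],
    [0, 0, 0, 0],
    [0, 0, 0, 0],
    [0, 0, 0, 0],
    [0, 0, 0, 0],
  ],
  gripper=0.55,
  force=12,
)

```text
clock: 30.9
tool_pos: [0.4571, -0.4082, 0.0143]
tool_rot: [0.0, -0.128, 0.992, -0.0]
ft_force: [-0.2, 0.4, 2.8]
width: 0.0592
finger_force: 12.0
```

Run:
```python
from h import *
st()
```

```text
t 30.9 pos [ 457.1 -408.2   14.3] yaw 104.69 tilt [ 0.0001 -0.0001] w 59.2 ff 12.000233530561673 F [-0.18  0.42  2.78] q [-0.91  0.58  1.62  0.    0.95 -2.74]
```

send_rows(
  moves=[
    [0, 0, 0.004, 0],
    [0, 0, 0.01, 0],
    [0, 0, 0.018, 0],
    [0, 0, 0.025, 0],
    [0, 0, 0.025, 0],
    [0, 0, 0.025, 0],
    [0, 0, 0.013, 0],
    [0, 0, 0, 0],
  ],
)

```text
clock: 31.7
tool_pos: [0.458, -0.4093, 0.1367]
tool_rot: [0.001, -0.128, 0.992, -0.002]
ft_force: [-0.2, 0.2, -1.1]
width: 0.0594
finger_force: 12.0
```

Run:
```python
from h import *
st(); p,d=snap('top','t8.png'); b=np.ascontiguousarray(p[:,:,::-1]); s,_=snap('side','s8.png')
h=cv2.cvtColor(b,cv2.COLOR_BGR2HSV); 
for th in (130,150):
    m=((h[...,2]>th)&(h[...,1]>70)&(h[...,0]<14)).astype(np.uint8)
    print('stand',cv2.minAreaRect((onplane('top',blob(m,(218,186,254,224)),.056)[:,:2]*1000).astype(np.float32)))
m=((h[...,2]>110)&(h[...,0]>14)).astype(np.uint8)
print('ring',circ('top',blob(m,(213,182,258,226)),.022))
A=cv2.resize(b[160:250,190:280],(400,400),interpolation=2); B=cv2.resize(s[300:384,180:264,::-1],(400,400),interpolation=2)
cv2.imwrite('pics/c8.png',np.hstack([A,B]))
```

```text
t 31.7 pos [ 458.  -409.3  136.7] yaw 104.69 tilt [ 0.0029 -0.0037] w 59.4 ff 11.999825565872015 F [-0.21  0.2  -1.13] q [-0.91  0.44  1.5   0.    1.2  -2.74]
stand ((579.260986328125, 3.726226806640625), (67.29042053222656, 81.09877014160156), 15.735855102539062)
stand ((572.9378051757812, 33.812889099121094), (65.27291107177734, 19.530284881591797), 6.494334697723389)
ring (array([580.3,   6.2]), array([109.3, 110.2]))
```

View pics/c8.png

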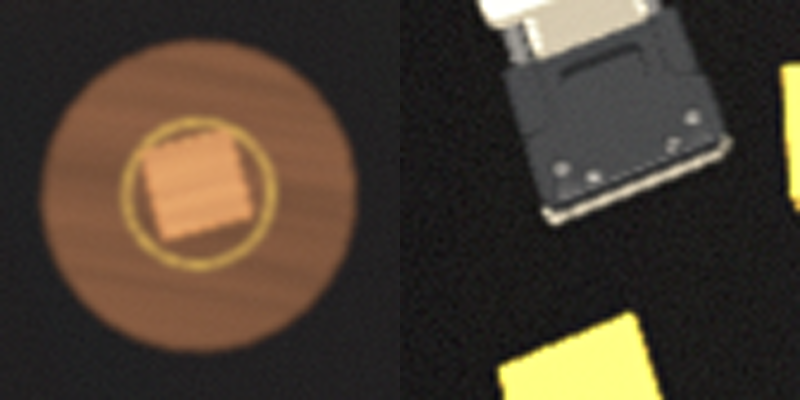

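Run:
```python
from h import *
print(onplane('top',[(234.05,201.0)],.056)*1000)
b=cv2.imread('pics/t8.png'); c=cloud('top',np.load('pics/t8.npy'))
m=(c[...,2]>.045)&(np.hypot(c[...,0]-.58,c[...,1]-.006)<.055)
print('depth',m.sum(),c[m].mean(0).round(4)); v,u=np.nonzero(m); print(onplane('top',[(u.mean(),v.mean())],.056)*1000)
```

```text
[[580.98439618   5.59882015  56.        ]]
depth 438 [0.5812 0.0083 0.0569]
[[581.34265836   8.30894567  56.        ]]
```

The crop shows the stand square inside the brass ring, centred at about crop (198,184), which is world (581, 7) mm. That matches the pose where I released it. The box is hidden under the gripper, but the 59 mm width confirms the grip.

send_rows(
  moves=[
    [0.003, 0.01, 0, 0],
    [0.006, 0.02, 0, 0],
    [0.009, 0.03, 0, 0],
    [0.0107, 0.036, 0, 0],
    [0.0107, 0.036, 0, 0],
    [0.0107, 0.036, 0, 0],
    [0.0107, 0.036, 0, 0],
    [0.0107, 0.036, 0, 0],
  ],
)

```text
clock: 32.6
tool_pos: [0.5281, -0.1646, 0.1333]
tool_rot: [-0.001, -0.128, 0.992, 0.001]
ft_force: [0.6, -0.3, -1.6]
width: 0.0593
finger_force: 12.0
```

send_rows(
  moves=[
    [0.0107, 0.036, 0, 0],
    [0.0107, 0.036, 0, 0],
    [0.0107, 0.036, 0, 0],
    [0.009, 0.03, 0, 0],
    [0.006, 0.02, 0, 0],
    [0.0036, 0.012, 0, 0],
    [0.0011, 0.005, 0, 0],
    [0, 0, 0, 0],
  ],
)

```text
clock: 33.4
tool_pos: [0.5799, 0.0075, 0.1338]
tool_rot: [-0.0, -0.128, 0.992, 0.0]
ft_force: [-0.5, 0.4, -0.4]
width: 0.0597
finger_force: 12.0
```

send_rows(
  moves=[
    [0, 0, -0.01, 0],
    [0, 0, -0.015, 0],
    [0, 0, -0.015, 0],
    [0, 0, -0.01, 0],
    [0, 0, -0.005, 0],
    [0, 0, -0.003, 0],
    [0, 0, 0, 0],
    [0, 0, 0, 0],
  ],
)

```text
clock: 34.2
tool_pos: [0.5808, 0.0066, 0.0766]
tool_rot: [0.0, -0.128, 0.992, -0.0]
ft_force: [0.3, -0.5, -1.7]
width: 0.0599
finger_force: 12.0
```

Run:
```python
from h import *
st()
```

```text
t 34.2 pos [580.8   6.6  76.6] yaw 104.68 tilt [ 0.001  -0.0002] w 59.9 ff 11.999947111762594 F [ 0.3  -0.5  -1.68] q [-0.18  0.45  1.65 -0.    1.04 -2.01]
```

send_rows(
  moves=[
    [0, 0, -0.002, 0],
    [0, 0, -0.0015, 0],
    [0, 0, -0.001, 0],
    [0, 0, -0.0005, 0],
    [0, 0, 0, 0],
    [0, 0, 0, 0],
    [0, 0, 0, 0],
    [0, 0, 0, 0],
  ],
)

```text
clock: 35.0
tool_pos: [0.5804, 0.0068, 0.0712]
tool_rot: [0.0, -0.128, 0.992, 0.0]
ft_force: [0.4, 0.2, -1.3]
width: 0.0594
finger_force: 12.0
```

send_rows(
  moves=[
    [0, 0, -0.0005, 0],
    [0, 0, -0.0005, 0],
    [0, 0, 0, 0],
    [0, 0, 0, 0],
    [0, 0, 0, 0],
    [0, 0, 0, 0],
    [0, 0, 0, 0],
    [0, 0, 0, 0],
  ],
)

```text
clock: 35.8
tool_pos: [0.5804, 0.0068, 0.0703]
tool_rot: [0.0, -0.128, 0.992, -0.0]
ft_force: [-1.1, -0.4, 2.6]
width: 0.0595
finger_force: 12.0
```

send_rows(
  moves=[
    [0, 0, 0, 0],
    [0, 0, 0, 0],
    [0, 0, 0, 0],
    [0, 0, 0, 0],
    [0, 0, 0, 0],
    [0, 0, 0.01, 0],
    [0, 0, 0.02, 0],
    [0, 0, 0.035, 0],
  ],
  gripper=1,
)

```text
clock: 36.6
tool_pos: [0.5788, 0.007, 0.1343]
tool_rot: [-0.002, -0.128, 0.992, 0.001]
ft_force: [-0.2, 0.7, -0.1]
width: 0.093
finger_force: 0.0
```

send_rows(
  moves=[
    [0, 0, 0.04, 0],
    [0, 0, 0.04, 0],
    [-0.01, 0.012, 0.02, 0],
    [-0.02, 0.024, 0, 0],
    [-0.028, 0.032, 0, 0],
    [-0.028, 0.032, 0, 0],
    [-0.028, 0.032, 0, 0],
    [-0.028, 0.032, 0, 0],
  ],
)

```text
clock: 37.4
tool_pos: [0.4372, 0.1718, 0.236]
tool_rot: [0.001, -0.128, 0.992, 0.0]
ft_force: [0.2, 0.9, -0.2]
width: 0.0927
finger_force: 0.0
```

send_rows(
  moves=[
    [-0.028, 0.032, 0, 0],
    [-0.028, 0.032, 0, 0],
    [-0.028, 0.032, 0, 0],
    [-0.028, 0.032, 0, 0],
    [-0.028, 0.032, 0, 0],
    [-0.028, 0.032, 0, 0],
    [-0.02, 0.024, 0, 0],
    [0, 0, 0, 0],
  ],
)

```text
clock: 38.2
tool_pos: [0.2479, 0.389, 0.236]
tool_rot: [0.0, -0.13, 0.991, 0.001]
ft_force: [0.0, 0.2, -0.2]
width: 0.0929
finger_force: 0.0
```

Run:
```python
from h import *
st(); p,d=snap('side','s9.png'); t,dt=snap('top','t9.png')
for n,dd in (('side',d),('top',dt)):
    c=cloud(n,dd)
    for nm,x,y,r,z0,z1,rad in (('box',.58,.007,.04,.075,.115,0),('lid',.411,-.21,.033,.0125,.04,0),('caddy',.416,.209,.04,.04,.1,0)):
        m=(np.hypot(c[...,0]-x,c[...,1]-y)<r)&(c[...,2]>z0)&(c[...,2]<z1)
        if m.any(): print(n,nm,m.sum(),(c[m].min(0)+c[m].max(0))[:2]*500,np.percentile(c[m][:,2],98).round(4))
A=cv2.resize(p[130:290,165:315],(400,427),interpolation=2); B=cv2.resize(t[180:280,140:340],(400,200),interpolation=2); B=np.vstack([B,np.zeros((227,400,3),np.uint8)])
cv2.imwrite('pics/c9.png',np.hstack([A,B])[:,:,::-1])
```

```text
t 38.2 pos [247.9 389.  236. ] yaw 104.95 tilt [0.     0.0018] w 92.9 ff 0.0 F [ 0.01  0.19 -0.22] q [ 0.76  0.09  1.72  0.    1.33 -1.07]
side box 287 [580.10025484   4.358667  ] 0.1032
side lid 136 [ 409.73666641 -210.10460835] 0.03
side caddy 297 [415.16939139 201.11109175] 0.0893
top box 314 [580.48556097   9.17407901] 0.1045
top lid 116 [ 413.56571974 -209.20937093] 0.0343
top caddy 350 [416.44323343 209.98966897] 0.0906
```

View pics/c9.png

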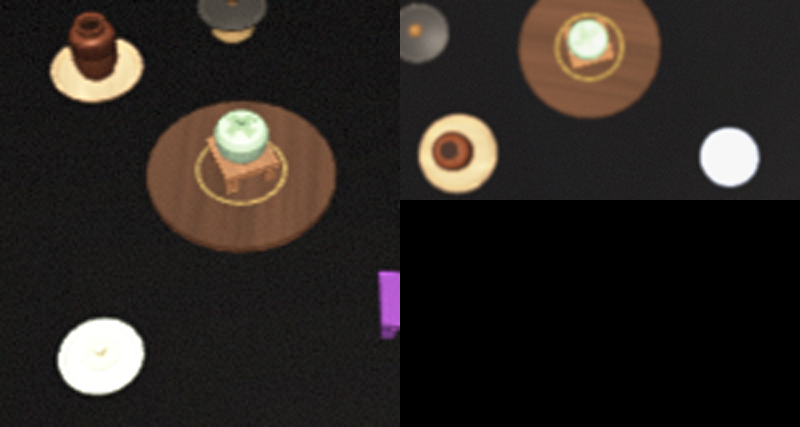

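The view shows the box on the stand at (241,137) inside the brass ring, the caddy upright on the tray at (95,45), and the lid in the dish at (100,355). The measured centres and heights fit each target to within a few mm, so I'm handing it in.

```bash
python3 -c "
from h import *
print(env.job_done())"
```

```text
the job is handed in; nothing more can be done
None
```

I handed the job in at about 38 s: the ivory lid lies in the dish, the open caddy stands on the tray, and the wooden stand is at the turntable's centre with the persimmon box on it. The final camera check showed all of them upright and centred to within a few mm, and the arm went nowhere near the whisk or the kettle lid; no verdict came back.

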